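# Lock the strainer lid and open the valve

### The arm

A 6-joint arm with a two-finger parallel gripper is mounted at the origin on the work surface. World frame = base frame: x ahead of the robot, y to its left, z up, the work surface at z = 0. Lengths are in m, angles in rad, forces in N, time in s.
With the tool pointing down it reaches from about 0.275 to 0.875 m from the base axis. Payload 12.5 kg.
Tool frame: the origin (TCP) lies at the very end of the fingers, on their centre line; the grasp point (between the pads) lies 19 mm behind it; x points along the fingers, y is the direction in which the jaws open and shut, and the axes are right-handed (so a half turn about x gives the same grasp; the last joint's range is limited). The gripper opens to 85 mm and grips with 20 to 120 N. Pads are 22 mm wide; open, the fingers measure 114 mm over their backs; the gripper's body (76 mm by 85 mm) begins 54 mm behind the grasp point. The pads swing forward as they close: fully open they stand 13 mm farther back than shut.
Start: joints at [-1.241, 0.351, 1.652, -0, 1.139, -0.085], TCP at [0.222, -0.503, 0.2] pointing down, gripper open.
Joint ranges: [-2.75, 2.75], [-0.79, 2.1], [0.01, 2.65], [-1.57, 4.71], [0.07, 3.14], [-2.87, 2.87]. Speed limits (rad/s): [2.22, 2.22, 2.79, 3.14, 3.14, 3.14].

### API

Orientations are given as a 3x3 rotation matrix whose columns are the frame's x, y, z axes.
In Python, from bench import manip gives the robot as it stands. Calls block until the motion is done:
- manip.move_ptp(position, orientation): joint-space move of the TCP to a pose.
- manip.move_l(position, attitude=None, max_speed=0.15): straight line of the TCP; attitude=None keeps the orientation; max_speed is the mean speed in m/s.
- manip.move_j(angles): joint-space move.
- manip.set_gripper(opening, effort=None): opening from 0.0 (shut) to 1.0 (fully open); effort is the grip in N (None keeps the last); returns when the fingers have stopped.
- manip.dwell(seconds).
- manip.inverse_kinematics(position, orientation): joint angles nearest the present ones, or None.
- manip.grab_frame(name): name is "side" or "top"; returns (picture, depth): 400x640x3 uint8, red, green, blue; 400x640 float32, m along the optical axis (not along the pixel's ray), 0 where there is no reading.
- manip.get_calibration(name): a dict with "camera_matrix" (3x3 intrinsics, pixels), "R" (3x3) and "t" (3): a world point X has camera coordinates R X + t. Camera axes: x right, y down, z forward; pixel columns grow to the right and rows downward; lengths in m; the calibration is good to about 2 mm. A picture is of the moment at which its call begins. get_calibration takes no time and is no camera call.
A pose or a line that the arm cannot do raises manip.Unreachable and nothing moves.
- manip.sign_off(): hands the job in, once; it reports no verdict.
Trained networks look in the newest picture that a camera, given by its name, has taken for a name from the list of things; names that differ only in an ending like _2 or _b are one class to them, and where a whole thing is asked for, a point or a joint stands for the part that bears it (a point fixed in the world has none). Each returns a list of dicts, best first, with "confidence" (0 to 1); they miss things now and then, are a little off and sometimes report something else, mostly with a low value. They report only what shows in the picture. A call takes as long as a camera call.
- manip.look_for(camera, name): "at" ([x, y, z] in m, in world coordinates, good to about 4 mm: the middle of the surface that is visible of it).
Readings, each from a call of its own:
- manip.current_time(): time.
- manip.current_qpos(): joint angles.
- manip.current_joint_vel(): joint speeds.
- manip.current_joint_torque(): joint torques, N m.
- manip.current_ee_pos(): TCP position.
- manip.current_tcp_rot(): TCP orientation.
- manip.current_force(): force on the tool from outside, world axes, zero at the start.
- manip.current_ft_torque(): the same for the moment, N m.
- manip.current_grip_width(): opening from 0.0 (shut) to 1.0 (fully open).
Only numpy, scipy, OpenCV 4.12 (cv2) and the standard library are available. Lean on these libraries where they do the work, as an engineer would, in place of code of your own. Each camera call takes 0.05 s, during which the arm holds its last target.

### The job

The black lid of the water strainer pot is only lying loose on its rim, with its two lugs resting on top. Press it down and turn it clockwise (seen from above) until the lugs drop through the two notches, then turn it on clockwise to its stop so that its bar handle is in line with the pipe. Only then open the valve beside the pot by swinging its lever fully round until it is in line with the pipe, and leave the other things on the bench where they are.

Things in the scene. Friction and masses are not known exactly. Their poses are not given: they have to be found in the camera images.
- strainer: Fixed metal strainer pot, 128 mm across, on a dark base plate (420 x 135 mm, 8 mm thick, from x = -160 to +260 mm) with a pipe (axis 42 mm high) along x. Origin: on the bench, on the pot's axis; x points along the pipe from the pot to the valve, z up. The valve's vertical axis is at x = 150 mm, y = 0.
- rim (a point): Centre of the pot's mouth, level with the rim, 95 mm above the bench; axes as the strainer's. The rim is a flat ring 8 mm thick with an 84 mm bore. Below it a groove 11 mm high, floor 76 mm above the bench, lets dropped lugs turn clockwise by 45 degrees to a stop, where they lie along the strainer's x.
- notch (a point): Middle of one of the rim's two notches (on the rim's top, 50 mm from the axis, 45 degrees anticlockwise of the strainer's x seen from above). The other is opposite. Each is 32 mm wide and lets one lug through.
- lid: Loose black lid, 0.2 to 0.45 kg: round plug 80 mm across, 30 mm high; two lugs along +x and -x (110 mm over their ends, 24 mm wide, 10 to 18 mm above the underside); on top a bar handle along x, 76 mm long, 20 mm wide, up to 75 mm above the underside. Origin: centre of the underside, z up. Alike after a half turn.
- bar (a point): Middle of the lid's bar handle, 55 mm above the lid's underside; axes as the lid's. At the start the lid's underside is 85 mm above the bench, lugs on the rim, 12 to 42 degrees anticlockwise of the notches. Over them it drops 19 mm, its round top then level with the rim; locked is 45 degrees further clockwise, the bar along the strainer's x.
- valve (a joint): Angle of the valve lever (rad): 0 closed, the lever standing square to the pipe along the strainer's +y; it grows clockwise seen from above, to its stop at 1.57, fully open, the lever lying in line with the pipe, pointing away from the pot (strainer's +x). Friction about 0.12 N m; it stays where it is left.
- lever_end (a point): Point in the free end of the valve lever, 100 mm from the valve axis, 80 mm above the bench. The lever is a flat bar with a grey grip 55 mm long, 18 mm wide and 16 mm thick (from 72 to 88 mm above the bench), 45 to 100 mm from the valve axis; clear bench or base plate beneath it.
- brush: Bystander: brush lying on the bench beyond the pot. Origin under its middle.
- wrench: Bystander: steel wrench lying on the bench on the robot's side of the pot. Origin under its middle.
- cup: Bystander: steel cup, 72 mm across, 80 mm high. Origin under its middle.
- basket: Bystander: dark steel bowl, 90 mm across, 70 mm high. Origin under its middle.
- bottle: Bystander: white bottle, 72 mm across, 190 mm high, on the left. Origin under its middle.

How it is judged:
By the outcome, as a careful person would: the job done as asked, in the order asked, and still so for the second after the job is handed in, with the robot touching nothing.
It also fails if it takes over 51 s, if anything falls off the work surface, if the arm or the gripper's body presses on something with over 40 N, if the wrist force passes 120 N, or if a joint passes its speed limit or range.

## Working session

There is one attempt and no reset: what is moved stays moved. The work goes in short steps, each a Python script; the robot and the scene stay as the last script left them, time stands still between calls to the robot, and variables do not carry over. Pictures are saved under pics/ and viewed, and the job is handed in when it is done.

```bash
mkdir -p pics; ls; python3 - <<'E'
from bench import manip as m
import cv2,numpy as np
for c in("top","side"):
    p,d=m.grab_frame(c); cv2.imwrite(f"pics/a_{c}.png",p[:,:,::-1]); np.savez(f"a_{c}.npz",p=p,d=d)
    k=m.get_calibration(c); print(c,k)
    for n in("strainer","rim","notch","lid","bar","lever_end","valve","wrench","brush","cup","basket","bottle"):
        try: print(n,[(np.round(r["at"],3).tolist(),round(r["confidence"],2)) for r in m.look_for(c,n)])
        except Exception as e: print(n,repr(e)[:80])
print(m.current_time())
E
```

```text
pics
top {'camera_matrix': array([[483.11824841,   0.        , 320.01249479],
       [  0.        , 483.11824841, 199.7313927 ],
       [  0.        ,   0.        ,   1.        ]]), 'R': array([[-0.00242249, -0.99995754, -0.00889138],
       [-0.99745598,  0.0030497 , -0.07121987],
       [ 0.07124396,  0.00869624, -0.99742101]]), 't': array([0.06247982, 0.61405134, 1.340626  ])}
strainer [([0.537, -0.039, 0.007], 0.62)]
rim [([0.537, -0.04, 0.008], 0.96)]
notch [([0.533, -0.038, 0.007], 0.84)]
lid [([0.537, -0.112, 0.115], 0.77)]
bar [([0.539, -0.112, 0.112], 0.91)]
lever_end [([0.492, 0.041, 0.084], 0.58), ([0.673, -0.306, 0.036], 0.2)]
valve [([0.49, 0.038, 0.085], 0.76)]
wrench [([0.536, -0.038, 0.008], 0.74), ([0.406, -0.161, 0.007], 0.7)]
brush [([0.594, 0.433, 0.126], 0.62), ([0.692, -0.046, 0.016], 0.6)]
cup [([0.537, -0.039, 0.008], 0.41)]
basket [([0.673, 0.118, 0.029], 0.96)]
bottle [([0.596, 0.431, 0.126], 0.79)]
side {'camera_matrix': array([[436.09581662,   0.        , 319.69070085],
       [  0.        , 436.09581662, 198.0944071 ],
       [  0.        ,   0.        ,   1.        ]]), 'R': array([[-0.87105427, -0.49112783,  0.00760992],
       [-0.2736104 ,  0.47228667, -0.83790372],
       [ 0.40792378, -0.73194177, -0.545765  ]]), 't': array([0.55217473, 0.23173016, 1.06213833])}
strainer [([0.517, 0.026, 0.023], 0.57)]
rim [([0.515, 0.031, 0.028], 0.67), ([0.484, 0.043, 0.087], 0.37)]
notch [([0.514, 0.026, 0.024], 0.86)]
lid [([0.528, -0.099, 0.113], 0.94), ([0.515, 0.033, 0.028], 0.44)]
bar [([0.531, -0.096, 0.115], 0.97)]
lever_end [([0.487, 0.049, 0.082], 0.86), ([0.684, -0.039, 0.019], 0.36)]
valve [([0.483, 0.043, 0.083], 0.82)]
wrench [([0.404, -0.15, 0.007], 0.82)]
brush [([0.685, -0.039, 0.018], 0.77)]
cup [([0.67, -0.267, 0.058], 0.78)]
basket [([0.666, 0.121, 0.047], 0.77)]
bottle [([0.58, 0.47, 0.111], 0.75), ([0.401, -0.151, 0.005], 0.37)]
1.3
```

View pics/a_top.png

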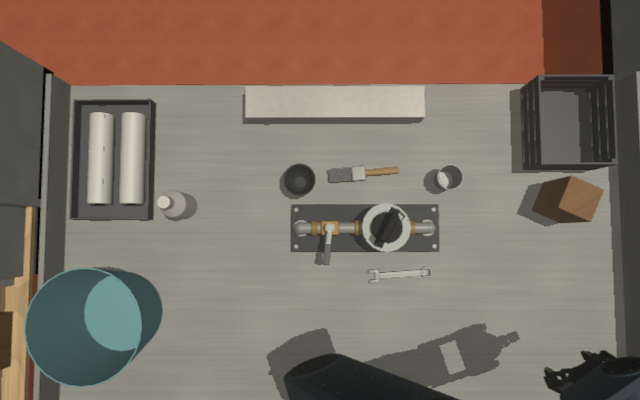

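View pics/a_side.png

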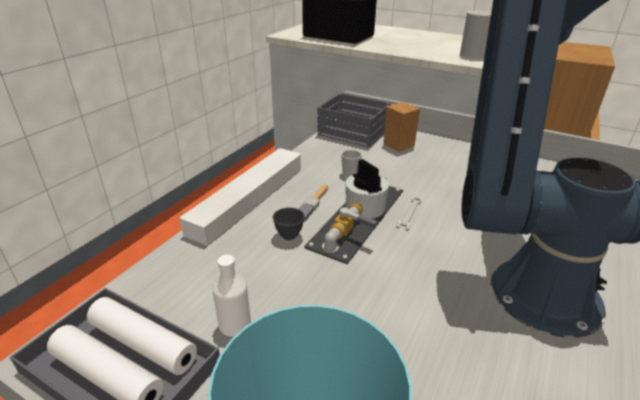

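The top view shows the pot at about (385,227), with the pipe running left (world +y) to the valve at about (330,228). The lever points down towards the robot, and the wrench is at (400,274), clear of the pot. Next I'll measure the geometry from depth.

```bash
cat > geo.py <<'E'
import numpy as np,cv2
from bench import manip as m
def cloud(c,d):
    k=m.get_calibration(c);K=k["camera_matrix"];v,u=np.mgrid[:400,:640]
    P=np.stack([(u-K[0,2])/K[0,0]*d,(v-K[1,2])/K[1,1]*d,d],-1)
    return (P-k["t"])@k["R"]
E
python3 - <<'E'
from geo import *
for c in("top","side"):
    z=np.load(f"a_{c}.npz");P=cloud(c,z["d"]);ok=z["d"]>0
    X,Y,Z=P[...,0],P[...,1],P[...,2]
    roi=ok&(X>.4)&(X<.66)&(Y>-.3)&(Y<.2)
    bench=roi&(abs(Z)<.02); print(c,"bench z",np.median(Z[roi&(Z<.004)&(X<.45)]))
    pl=roi&(Z>.004)&(Z<.013)&(X>.45)&(X<.65)
    dark=pl&(z["p"].max(-1)<90)
    q=P[dark][:,:2].astype(np.float32); r=cv2.minAreaRect(q); print("plate",len(q),r)
    rm=roi&(Z>.090)&(Z<.101)&(Y<0); q=P[rm&(z["p"].min(-1)>90)]; print("rim",len(q),q.mean(0),cv2.minEnclosingCircle(q[:,:2].astype(np.float32)))
    b=roi&(Z>.135)&(Y<0)&(Z<.2); q=P[b]; print("bar",len(q),q.mean(0),cv2.minAreaRect(q[:,:2].astype(np.float32)), q[:,2].max())
    l=roi&(Z>.07)&(Z<.1)&(Y>0)&(X<.54); q=P[l]; print("lever",len(q),q.mean(0),cv2.minAreaRect(q[:,:2].astype(np.float32)))
    p=z["p"][:,:,::-1]
z=np.load("a_top.npz");p=z["p"][:,:,::-1]
cv2.imwrite("pics/b.png",cv2.resize(p[190:290,280:450],None,fx=4.5,fy=4.5,interpolation=cv2.INTER_CUBIC))
E
```

```text
top bench z -0.0012365788270717575
plate 2847 ((0.5590381622314453, -0.06696614623069763), (0.4337231516838074, 0.17930510640144348), 89.8619155883789)
rim 768 [ 0.53594679 -0.11639062  0.09409083] ((0.5358139872550964, -0.11613554507493973), 0.06495297700166702)
bar 259 [ 0.53632404 -0.11511037  0.15680264] ((0.5363712310791016, -0.11595723032951355), (0.02015354298055172, 0.07573533058166504), 62.730403900146484) 0.1645085355615548
lever 254 [0.48856599 0.039207   0.08582493] ((0.48872247338294983, 0.0380658395588398), (0.022027160972356796, 0.10299735516309738), 84.60506439208984)
side bench z -0.00398885786457623
plate 617 ((0.5531696081161499, -0.054109349846839905), (0.40762752294540405, 0.176823228597641), 88.67627716064453)
rim 185 [ 0.53250072 -0.09406247  0.09131383] ((0.5362557768821716, -0.11055430769920349), 0.06570612639188766)
bar 205 [ 0.53269799 -0.10560782  0.14897097] ((0.5369405150413513, -0.11127830296754837), (0.022984350100159645, 0.08001606166362762), 64.7596664428711) 0.15918362331723818
lever 261 [0.48672516 0.04643013 0.0797317 ] ((0.4884636402130127, 0.04165375232696533), (0.029059164226055145, 0.10443481802940369), 85.51181030273438)
```

View pics/b.png

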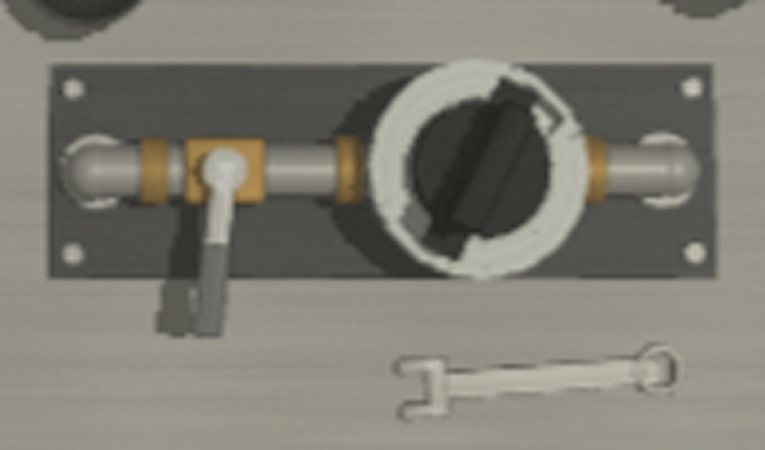

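```bash
cat >> geo.py <<'E'
def rot(deg): # tool down, jaw axis y at angle deg in world xy
    a=np.radians(deg);x=np.array([0,0,-1.]);y=np.array([np.cos(a),np.sin(a),0]);return np.stack([x,y,np.cross(x,y)],1)
def st(s=""):
    print(s,"t%.2f"%m.current_time(),"p",np.round(m.current_ee_pos(),4),"F",np.round(m.current_force(),1),"M",np.round(m.current_ft_torque(),2),"g%.3f"%m.current_grip_width(),"jaw%.1f"%np.degrees(np.arctan2(*m.current_tcp_rot()[[1,0],1])))
E
python3 - <<'E'
from geo import *
for a in (62.7,0,-20,242.7,180,160):
    print(a,[None if q is None else np.round(q,2) for q in [m.inverse_kinematics([.536,-.1145,z],rot(a)) for z in(.124,.104)]])
z=np.load("a_top.npz")
# plate heading from screws
k=m.get_calibration("top");K=k["camera_matrix"];R=k["R"];C=-R.T@k["t"];print("C",C)
def w(u,v,h):
    r=R.T@np.linalg.inv(K)@[u,v,1];return C+r*(h-C[2])/r[2]
S=[w(280+a/4.5-.4,190+b/4.5-.4,.008) for a,b in((73,88),(692,87),(73,253),(695,253))];print(np.round(S,4),np.mean(S,0))
st()
E
```

```text
62.7 [array([-0.3 ,  0.44,  1.73, -0.  ,  0.97, -1.39]), array([-0.3 ,  0.47,  1.74, -0.  ,  0.93, -1.39])]
0 [array([-0.3 ,  0.44,  1.73, -0.  ,  0.97, -0.3 ]), array([-0.3 ,  0.47,  1.74, -0.  ,  0.93, -0.3 ])]
-20 [array([-0.3 ,  0.44,  1.73, -0.  ,  0.97,  0.05]), array([-0.3 ,  0.47,  1.74, -0.  ,  0.93,  0.05])]
242.7 [array([-0.3 ,  0.44,  1.73, -0.  ,  0.97,  1.75]), array([-0.3 ,  0.47,  1.74, -0.  ,  0.93,  1.75])]
180 [array([-0.3 ,  0.44,  1.73, -0.  ,  0.97,  2.85]), array([-0.3 ,  0.47,  1.74, -0.  ,  0.93,  2.85])]
160 [None, None]
C [0.51712902 0.0489461  1.38145673]
[[ 0.5885  0.1299  0.008 ]
 [ 0.588  -0.261   0.008 ]
 [ 0.4846  0.1298  0.008 ]
 [ 0.4837 -0.2609  0.008 ]] [ 0.53621514 -0.06558304  0.008     ]
 t1.30 p [ 0.2217 -0.5034  0.2002] F [ 0.3 -0.4  0.7] M [-0.02  0.02  0.  ] g0.996 jaw-66.2
```

```bash
python3 - <<'E'
from geo import *
A=62.7
m.move_ptp([.536,-.1145,.20],rot(A)); st("above")
m.set_gripper(0.6)
m.move_l([.536,-.1145,.124],max_speed=.1); st("down")
p,d=m.grab_frame("side");cv2.imwrite("pics/c.png",cv2.resize(p[110:260,290:450],None,fx=4,fy=4)[:,:,::-1])
E
```

```text
above t3.12 p [ 0.5359 -0.1152  0.2   ] F [ 0.5 -0.1 -0.3] M [-0.02  0.06  0.02] g1.001 jaw62.6
down t4.46 p [ 0.5364 -0.1146  0.1246] F [-0.3 -0.   0.4] M [-0.   -0.01 -0.04] g0.607 jaw62.7
```

View pics/c.png

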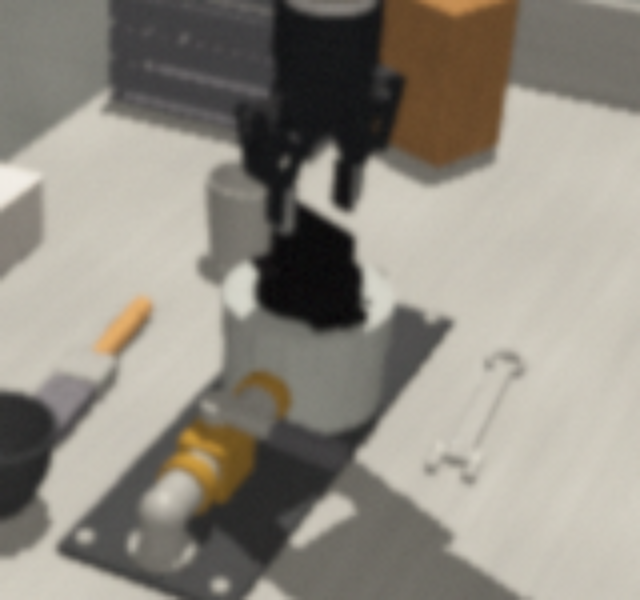

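```bash
python3 - <<'E'
from geo import *
k=m.get_calibration("side")
def pr(X):
    c=k["R"]@np.array(X)+k["t"];u=k["camera_matrix"]@c/c[2];return np.round([(u[0]-290)*4,(u[1]-110)*4])
n=np.array([.46,.89,0]);c=np.array([.536,-.1145,0])
for s in(-1,1):
  for z in(.124,.13,.14): print("finger",s,z,pr(c+n*s*.030+[0,0,z]))
b=np.array([.889,-.458,0])
for s in(-1,1):
  for z in(.12,.16): print("bar end",s,z,pr(c+b*s*.038+[0,0,z]))
st()
E
```

```text
finger -1 0.124 [342. 244.]
finger -1 0.13 [342. 237.]
finger -1 0.14 [343. 225.]
finger 1 0.124 [278. 265.]
finger 1 0.13 [279. 258.]
finger 1 0.14 [280. 246.]
bar end -1 0.12 [343. 281.]
bar end -1 0.16 [347. 233.]
bar end 1 0.12 [279. 238.]
bar end 1 0.16 [282. 191.]
 t4.51 p [ 0.5364 -0.1146  0.1247] F [ 0.3  0.1 -0.3] M [ 0.01 -0.01  0.01] g0.600 jaw62.7
```

```bash
python3 - <<'E'
from geo import *
m.set_gripper(0.0,effort=25); st("soft grip")
p,d=m.grab_frame("side");cv2.imwrite("pics/d.png",cv2.resize(p[110:260,290:450],None,fx=4,fy=4,interpolation=cv2.INTER_CUBIC)[:,:,::-1])
E
```

```text
soft grip t4.89 p [ 0.5362 -0.1146  0.1245] F [-1.  -0.5  5.1] M [0.13 0.15 0.15] g0.219 jaw62.7
```

View pics/d.png

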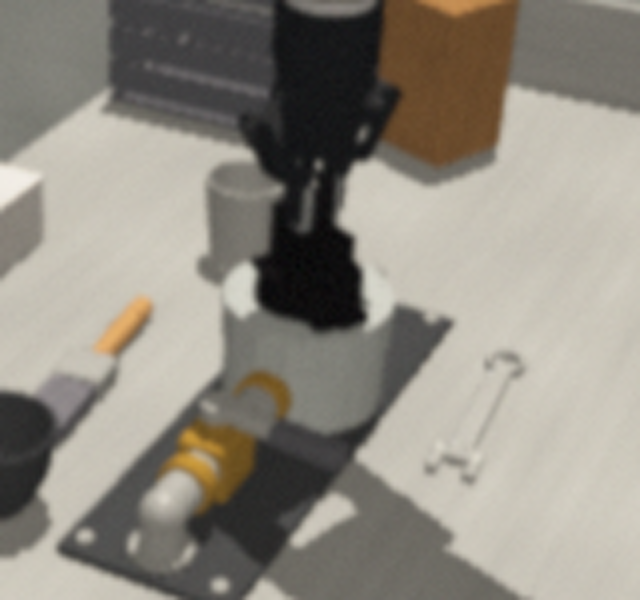

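The picture shows the fingers closed on the bar, around (315,210). The width of 0.22 (about 19 mm) matches the 20 mm bar, and the side force is small. I'll firm up the grip, press and start turning.

```bash
python3 - <<'E'
from geo import *
m.set_gripper(0.0,effort=80); st("grip")
z=.1245
for dz in(.001,.002,.003):
    m.move_l([.536,-.1145,z-dz],rot(62.7)); st("press")
    if m.current_force()[2]>18: break
m.move_ptp([.536,-.1145,z-dz],rot(57)); st("turn")
E
```

```text
grip t5.16 p [ 0.5363 -0.1146  0.1247] F [-1.6  0.2  9.7] M [0.15 0.33 0.05] g0.195 jaw62.7
press t5.41 p [ 0.5364 -0.1146  0.1246] F [-4.2  1.2 12.9] M [0.29 0.71 0.07] g0.195 jaw62.7
press t5.66 p [ 0.5364 -0.1146  0.1246] F [-7.6  2.5 23.7] M [0.41 1.33 0.08] g0.194 jaw62.7
turn t5.91 p [ 0.5371 -0.1148  0.1244] F [-3.2  0.6 18.6] M [0.22 0.59 0.05] g0.189 jaw57.0
```

```bash
python3 - <<'E'
from geo import *
z=.1222
for a in(53,50,48,46.5,45,43.5,42):
    m.move_ptp([.536,-.1145,z],rot(a)); st()
    if m.current_ee_pos()[2]<.1232: print("dropping"); break
E
```

```text
t6.16 p [ 0.5375 -0.1149  0.1242] F [-1.5  0.5 17.9] M [0.14 0.31 0.22] g0.194 jaw53.0
 t6.41 p [ 0.536  -0.1141  0.1225] F [-2.1  2.9  5.9] M [0.67 0.12 0.07] g0.195 jaw50.0
dropping
```

```bash
python3 - <<'E'
from geo import *
m.move_ptp([.536,-.1145,.1215],rot(46.5)); st()
for z in(.119,.116,.113,.110,.1075,.1055,.104):
    m.move_l([.536,-.1145,z],rot(46)); st()
    if abs(m.current_force()).max()>30: break
E
```

```text
t6.66 p [ 0.5355 -0.1144  0.1208] F [-0.  -0.7 -5.7] M [-0.04 -0.02 -0.03] g0.190 jaw46.6
 t6.91 p [ 0.5356 -0.1145  0.1184] F [-0.4 -0.7 -4.1] M [ 0.03 -0.02  0.07] g0.188 jaw46.0
 t7.16 p [ 0.5358 -0.1145  0.1157] F [ 0.3  1.  -3.6] M [-0.01 -0.01  0.01] g0.193 jaw46.0
 t7.41 p [ 0.5359 -0.1144  0.1128] F [ 0.4  1.4 -4.1] M [ 0.04 -0.03  0.01] g0.194 jaw46.0
 t7.66 p [ 0.5359 -0.1145  0.1098] F [ 0.4 -0.1 -4.9] M [-0.06 -0.02  0.02] g0.188 jaw46.0
 t7.91 p [ 0.5359 -0.1145  0.1073] F [-0.2  0.8 -4.2] M [-0.05  0.01  0.01] g0.189 jaw46.0
 t8.16 p [ 0.5364 -0.1146  0.1062] F [-2.5  1.7  4.1] M [ 0.1   0.46 -0.  ] g0.193 jaw46.0
 t8.41 p [ 0.5365 -0.1146  0.106 ] F [-7.9  2.  20.6] M [ 0.37  1.45 -0.04] g0.191 jaw46.0
```

```bash
python3 - <<'E'
from geo import *
z=.1056
for a in(38,30,22,14,8,4,1,-1,-3):
    m.move_ptp([.536,-.1145,z],rot(a)); st(a)
    if abs(m.current_ft_torque()[2])>1.5 or np.abs(m.current_force()).max()>35: print("stop");break
E
```

```text
38 t8.67 p [ 0.5366 -0.1147  0.1061] F [-0.1  0.2  5.3] M [ 0.04  0.03 -0.22] g0.193 jaw38.2
30 t8.93 p [ 0.5366 -0.1147  0.1061] F [-0.4 -0.6  5. ] M [ 0.08  0.1  -0.11] g0.192 jaw30.2
22 t9.18 p [ 0.5366 -0.1146  0.1062] F [-0.4  0.   5.8] M [ 0.08  0.02 -0.12] g0.193 jaw22.2
14 t9.44 p [ 0.5367 -0.1146  0.1061] F [-0.5  0.4  5.7] M [ 0.11 -0.07 -0.16] g0.197 jaw14.2
8 t9.69 p [ 0.5367 -0.1147  0.1061] F [0.2 1.2 5.3] M [ 0.05 -0.09 -0.06] g0.194 jaw8.2
4 t9.94 p [ 0.5367 -0.1147  0.1061] F [-0.7  0.5  5.7] M [ 0.05 -0.04  0.05] g0.190 jaw4.2
1 t10.19 p [ 0.5368 -0.1147  0.1061] F [0.7 0.2 4.6] M [ 0.13 -0.29  0.02] g0.193 jaw1.2
-1 t10.44 p [ 0.5368 -0.1146  0.1061] F [1.2 0.5 5. ] M [ 0.1  -0.22  0.06] g0.192 jaw-0.7
-3 t10.69 p [ 0.5366 -0.1146  0.1062] F [-0.2  0.   7.9] M [0.09 0.01 0.41] g0.193 jaw-2.7
```

```bash
python3 - <<'E'
from geo import *
for a in(-4,-5,-6):
    m.move_ptp([.536,-.1145,.1056],rot(a)); st(a)
    if abs(m.current_ft_torque()[2])>1.5: break
m.set_gripper(0.6); st("open")
m.move_l([.536,-.1145,.22],max_speed=.2)
# clear camera view, toward lever staging
m.move_ptp([.40,-.05,.22],rot(90)); st()
p,d=m.grab_frame("top");np.savez("e.npz",p=p,d=d)
cv2.imwrite("pics/e.png",cv2.resize(p[190:290,280:450],None,fx=4.5,fy=4.5,interpolation=cv2.INTER_CUBIC)[:,:,::-1])
P=cloud("top",d);X,Y,Z=P[...,0],P[...,1],P[...,2]
b=(d>0)&(X>.45)&(X<.62)&(Z>.115)&(Y<-.05)&(Y>-.2)&(Z<.16)
q=P[b];print(len(q),q.mean(0),q[:,2].max(),cv2.minAreaRect(q[:,:2].astype(np.float32)))
E
```

```text
-4 t10.94 p [ 0.5364 -0.1145  0.1062] F [-2.1  1.   7.6] M [0.26 0.24 0.52] g0.191 jaw-3.7
-5 t11.19 p [ 0.5364 -0.1145  0.1062] F [-1.   1.9  7.9] M [0.21 0.23 0.85] g0.191 jaw-4.7
-6 t11.44 p [ 0.5363 -0.1145  0.1061] F [-1.2  1.3  8.2] M [0.21 0.27 1.15] g0.192 jaw-5.6
open t11.88 p [ 0.5359 -0.1145  0.1055] F [-0.3  0.6  0.4] M [-0.02 -0.04 -0.05] g0.599 jaw-6.0
 t14.04 p [ 0.4001 -0.0501  0.2197] F [-0.3 -0.  -0.8] M [0.01 0.01 0.04] g0.602 jaw89.9
235 [ 0.53643717 -0.11278146  0.13923257] 0.14605464908012816 ((0.5365533232688904, -0.11370594799518585), (0.07373665273189545, 0.018286651000380516), 89.59730529785156)
```

View pics/e.png

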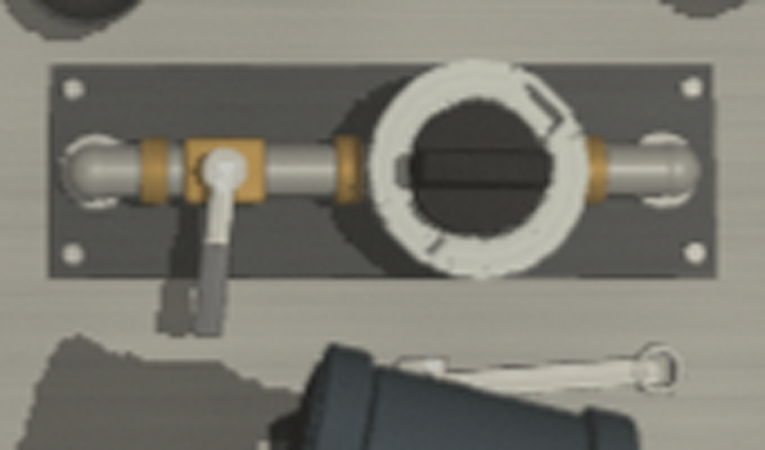

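The top view shows the bar (410–550,168) in line with the pipe at 89.6°. One lug shows at (403,168) and both notches are empty. The lever is still closed, from (222,170) to (208,330). Next I'll push it round with the fingers shut.

```bash
cat >> geo.py <<'E'
AX=np.array([.536,.0348]);Zp=.068
def u(d): return np.array([np.cos(np.radians(d)),np.sin(np.radians(d))])
def pp(phi,off,z=Zp,r=.08): return [*(AX+r*u(phi)+off*u(phi+90)),z],rot(phi-90)
E
python3 - <<'E'
from geo import *
m.set_gripper(0.0,effort=30)
m.move_ptp(*pp(174.6,.045,.16)); st()
m.move_l(pp(174.6,.045)[0],max_speed=.1); st("down")
for f in range(170,99,-10):
    P,R=pp(f,.026); m.move_l(P,R,max_speed=.08); st(f)
    if np.linalg.norm(m.current_force())>15: break
E
```

```text
t15.08 p [ 0.4519 -0.0022  0.1596] F [-0.1  0.3  0.4] M [ 0.   -0.03 -0.04] g0.000 jaw84.7
down t16.15 p [ 0.4525 -0.0026  0.0686] F [ 0.8 -0.9  0. ] M [-0.03  0.02 -0.03] g-0.003 jaw84.6
170 t16.62 p [0.4529 0.023  0.0683] F [-0.3 -0.2  0.1] M [0.   0.03 0.06] g-0.001 jaw80.1
160 t16.95 p [0.452  0.0374 0.0681] F [ 0.1 -0.7  0.6] M [-0.03 -0.01  0.02] g0.000 jaw70.2
150 t17.28 p [0.4537 0.0518 0.068 ] F [ 0.8  0.2 -0.1] M [-0.01 -0.02 -0.01] g-0.001 jaw60.3
140 t17.62 p [0.4579 0.0658 0.0679] F [0.2 0.2 0.1] M [ 0.05  0.03 -0.02] g0.001 jaw50.4
130 t17.95 p [0.4644 0.0789 0.0679] F [ 0.2 -0.1  0.2] M [-0.06  0.03 -0.06] g0.000 jaw40.4
120 t18.28 p [0.4731 0.0906 0.0679] F [ 0.4 -0.4 -0.9] M [0.04 0.03 0.03] g-0.002 jaw30.4
110 t18.62 p [0.4837 0.1006 0.0679] F [-0.3 -0.5 -0.8] M [-0.02  0.02 -0.01] g-0.004 jaw20.4
100 t18.95 p [0.4959 0.1086 0.0678] F [-0.6 -0.3  0.1] M [-0.05  0.01  0.03] g-0.000 jaw10.4
```

```bash
python3 - <<'E'
from geo import *
p,d=m.grab_frame("side")
cv2.imwrite("pics/f.png",cv2.resize(p[110:280,270:450],None,fx=3.5,fy=3.5,interpolation=cv2.INTER_CUBIC)[:,:,::-1])
E
```

```text
(no output)
```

View pics/f.png

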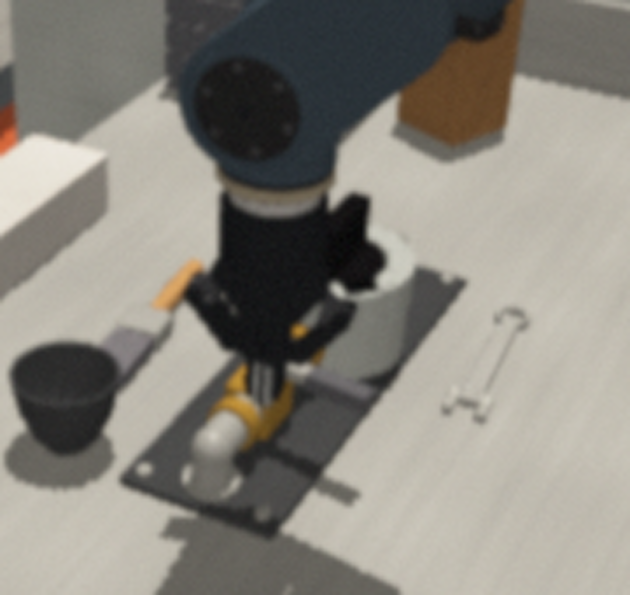

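```bash
python3 - <<'E'
from geo import *
k=m.get_calibration("side")
def pr(X):
    c=k["R"]@np.array(X)+k["t"];q=k["camera_matrix"]@c/c[2];return np.round([(q[0]-270)*3.5,(q[1]-110)*3.5])
for z in(.068,.09,.11): print(pr([.496,.1086,z]))
print("lever end",pr([.437,.044,.08]),"hub",pr([.536,.035,.09]),"swung end", pr([*(AX+.1*u(95)),.08]))
p,d=m.grab_frame("top");cv2.imwrite("pics/g.png",cv2.resize(p[190:290,280:450],None,fx=4.5,fy=4.5,interpolation=cv2.INTER_CUBIC)[:,:,::-1])
p,d=m.grab_frame("side");P=cloud("side",d)
for v in range(205,232,2): print(v,[tuple(np.round(P[v,c],3).tolist()) for c in(342,345,348)])
st()
E
```

```text
[263. 428.]
[265. 405.]
[266. 383.]
lever end [371. 395.] hub [261. 341.] swung end [211. 421.]
205 [(0.499, 0.129, 0.166), (0.503, 0.104, 0.15), (0.486, 0.122, 0.166)]
207 [(0.502, 0.122, 0.155), (0.502, 0.106, 0.145), (0.485, 0.124, 0.162)]
209 [(0.502, 0.122, 0.149), (0.499, 0.11, 0.142), (0.487, 0.118, 0.152)]
211 [(0.5, 0.125, 0.145), (0.499, 0.109, 0.136), (0.485, 0.123, 0.149)]
213 [(0.501, 0.123, 0.137), (0.497, 0.114, 0.133), (0.485, 0.122, 0.142)]
215 [(0.502, 0.121, 0.13), (0.494, 0.12, 0.132), (0.485, 0.12, 0.135)]
217 [(0.501, 0.123, 0.125), (0.494, 0.119, 0.125), (0.488, 0.114, 0.124)]
219 [(0.502, 0.119, 0.115), (0.493, 0.122, 0.121), (0.487, 0.115, 0.119)]
221 [(0.501, 0.121, 0.111), (0.492, 0.122, 0.115), (0.488, 0.112, 0.11)]
223 [(0.501, 0.122, 0.105), (0.493, 0.12, 0.108), (0.487, 0.114, 0.105)]
225 [(0.499, 0.124, 0.101), (0.492, 0.12, 0.101), (0.517, 0.048, 0.046)]
227 [(0.522, 0.074, 0.054), (0.52, 0.059, 0.045), (0.518, 0.045, 0.036)]
229 [(0.519, 0.08, 0.052), (0.52, 0.061, 0.039), (0.518, 0.044, 0.029)]
231 [(0.518, 0.083, 0.047), (0.519, 0.061, 0.033), (0.516, 0.047, 0.024)]
 t19.10 p [0.4959 0.1087 0.0679] F [-0.2  0.6  0.7] M [ 0.05 -0.01  0.  ] g0.000 jaw10.2
```

View pics/g.png

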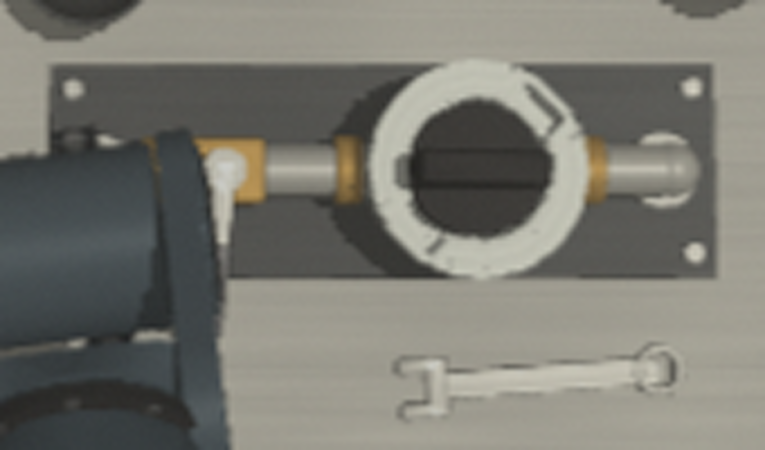

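The lever has not moved. Depth shows the fingertips at z≈0.10 while the TCP reads 0.068, so they passed over the lever with no contact. The real tips sit about 30 mm above the reported TCP. I'll go back to the near side and measure that offset before trying again.

```bash
python3 - <<'E'
from geo import *
P0=list(m.current_ee_pos()); 
m.move_l([P0[0],P0[1],.13],max_speed=.15)
m.move_ptp(*pp(174.6,.045,.13)); 
m.move_l(pp(174.6,.045,.06)[0],max_speed=.1); st("down")
p,d=m.grab_frame("side");P=cloud("side",d);np.savez("h.npz",p=p,d=d)
X,Y,Z=P[...,0],P[...,1],P[...,2]
b=(d>0)&(abs(X-.4525)<.04)&(abs(Y+.0026)<.03)&(Z>.03)&(Z<.2)
vs,us=np.nonzero(b); 
for v in range(vs.max()-8,vs.max()+1):
    s=b[v]; print(v,s.sum(),np.round(P[v][s].mean(0),3))
g=(d>0)&(abs(X-.42)<.03)&(abs(Y+.0)<.05)&(Z<.02);print("bench",np.median(Z[g]))
cv2.imwrite("pics/h.png",cv2.resize(p[110:280,300:480],None,fx=3.5,fy=3.5,interpolation=cv2.INTER_CUBIC)[:,:,::-1])
E
```

```text
down t21.89 p [ 0.4525 -0.0025  0.0604] F [-0.8 -0.4  0.8] M [ 0.   -0.04  0.04] g-0.000 jaw84.6
204 10 [0.451 0.007 0.114]
205 10 [0.451 0.008 0.111]
206 10 [0.451 0.008 0.108]
207 10 [0.45  0.008 0.105]
208 9 [0.451 0.009 0.102]
209 9 [0.451 0.009 0.099]
210 9 [0.451 0.008 0.095]
211 6 [0.45  0.006 0.091]
212 2 [0.446 0.007 0.089]
bench -0.004182676695820821
```

View pics/h.png

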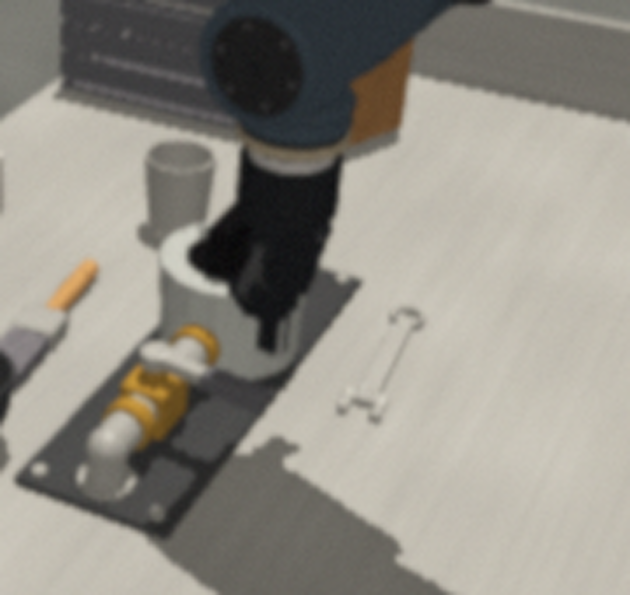

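The view shows the fingertip at (268,350), on the near side of the lever. Corrected for the camera's bench error its height is about 0.093, so the offset is about 33 mm. I'll lower the tool by that and push again.

```bash
sed -i 's/Zp=.068/Zp=.036/' geo.py; python3 - <<'E'
from geo import *
m.move_l(pp(174.6,.045)[0],max_speed=.08); st("down")
for f in range(170,99,-10):
    P,R=pp(f,.022); m.move_l(P,R,max_speed=.08); st(f)
    if np.linalg.norm(m.current_force())>15: break
p,d=m.grab_frame("side")
cv2.imwrite("pics/i.png",cv2.resize(p[110:280,270:450],None,fx=3.5,fy=3.5,interpolation=cv2.INTER_CUBIC)[:,:,::-1])
E
```

```text
down t22.39 p [ 0.4521 -0.0024  0.036 ] F [ 0.1 -0.3  0. ] M [ 0.05  0.02 -0.03] g-0.006 jaw84.6
170 t22.91 p [0.4536 0.027  0.0363] F [ 0.   0.3 -0.6] M [-0.02  0.05 -0.03] g-0.001 jaw80.1
160 t23.24 p [0.4534 0.0412 0.0361] F [ 0.1 -0.2 -0.7] M [-0.    0.    0.04] g-0.000 jaw70.2
150 t23.57 p [0.4557 0.0554 0.036 ] F [ 0.9  0.5 -1.1] M [-0.03 -0.01  0.01] g-0.002 jaw60.3
140 t23.91 p [0.4605 0.069  0.036 ] F [ 0.4 -0.3  0.3] M [ 0.03  0.03 -0.03] g0.006 jaw50.4
130 t24.24 p [0.4676 0.0815 0.0359] F [ 0.  -0.5 -0.4] M [ 0.03 -0.02 -0.  ] g-0.003 jaw40.4
120 t24.57 p [0.4767 0.0927 0.0359] F [-1.1 -0.3 -0.1] M [ 0.05 -0.01 -0.06] g0.003 jaw30.4
110 t24.91 p [0.4877 0.1021 0.0359] F [-0.6  0.2  0.4] M [ 0.01  0.01 -0.02] g0.003 jaw20.4
100 t25.24 p [0.5001 0.1094 0.0359] F [ 0.1 -0.   0.2] M [0.02 0.   0.03] g0.004 jaw10.4
```

View pics/i.png

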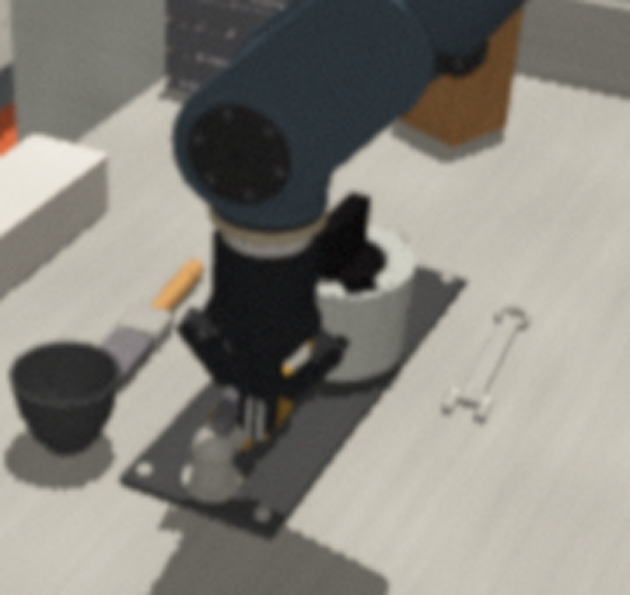

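This time the lever swung with the fingers; its grip shows at (222,405). I'll push on gently until the stop is felt.

```bash
python3 - <<'E'
from geo import *
for f,o in((95,.022),(90,.022),(90,.020),(90,.018),(90,.016),(90,.014),(90,.012),(90,.010),(90,.008)):
    P,R=pp(f,o); m.move_l(P,R,max_speed=.05); st((f,o))
    F=m.current_force()
    if np.hypot(F[0],F[1])>8: print("stop");break
E
```

```text
(95, 0.022) t25.58 p [0.5068 0.1124 0.036 ] F [ 0.3 -0.2 -0.7] M [-0.02  0.01  0.02] g-0.000 jaw5.3
(90, 0.022) t25.88 p [0.5125 0.1144 0.0356] F [-4.3 -0.9  1.3] M [-0.21  0.64  0.01] g0.004 jaw0.2
(90, 0.02) t26.12 p [0.5127 0.1144 0.0355] F [-13.3  -0.6   8.6] M [-0.1   2.07 -0.05] g0.001 jaw0.2
stop
```

Contact with the stop came exactly where expected: x stayed at 0.5127 and the force rose. I'll back off, move clear and verify.

```bash
python3 - <<'E'
from geo import *
P,R=pp(90,.045); m.move_l(P,max_speed=.1); st("back")
m.move_l([P[0],P[1],.2],max_speed=.2)
m.move_ptp([.33,-.20,.25],rot(0)); st()
for c in("top","side"):
    p,d=m.grab_frame(c);cv2.imwrite(f"pics/j_{c}.png",cv2.resize(p[130:300,240:470] if c=="top" else p[110:280,270:450],None,fx=3.4,fy=3.4,interpolation=cv2.INTER_CUBIC)[:,:,::-1])
    P=cloud(c,d);X,Y,Z=P[...,0],P[...,1],P[...,2];ok=d>0
    l=ok&(Z>.068)&(Z<.1)&(Y>0.06)&(Y<.16)&(X>.42)&(X<.6); q=P[l]; print("lever",len(q),q.mean(0),cv2.minAreaRect(q[:,:2].astype(np.float32)))
    b=ok&(X>.45)&(X<.62)&(Z>.115)&(Y<-.05)&(Y>-.2)&(Z<.16);q=P[b];print("bar",q.mean(0),cv2.minAreaRect(q[:,:2].astype(np.float32)))
    for n in("wrench","brush","cup","basket","bottle"): print(n,[(np.round(r["at"],3).tolist(),round(r["confidence"],2)) for r in m.look_for(c,n)[:2]])
st()
E
```

```text
back t26.52 p [0.4914 0.1148 0.0363] F [-0.1  0.4 -0.4] M [ 0.   -0.09  0.01] g0.002 jaw0.1
 t28.83 p [ 0.3304 -0.1996  0.2497] F [0.5 0.  0.2] M [0.02 0.03 0.01] g0.002 jaw0.0
lever 178 [0.53651371 0.09855126 0.08615618] ((0.5365954637527466, 0.09676527976989746), (0.07261614501476288, 0.016228636726737022), 89.97615814208984)
bar [ 0.53640666 -0.11289484  0.13946935] ((0.5365413427352905, -0.1136416345834732), (0.07413133978843689, 0.01838219352066517), 89.53775787353516)
wrench [([0.539, -0.116, 0.094], 0.72), ([0.405, -0.158, 0.006], 0.61)]
brush [([0.689, -0.045, 0.015], 0.69)]
cup [([0.678, -0.305, 0.037], 0.7), ([0.536, -0.111, 0.095], 0.34)]
basket []
bottle [([0.595, 0.432, 0.127], 0.68)]
lever 163 [0.53378117 0.10651166 0.08077204] ((0.5356449484825134, 0.10012097656726837), (0.018221540376544, 0.07842151820659637), 0.6490663290023804)
bar [ 0.53342242 -0.10213034  0.13017587] ((0.5349980592727661, -0.10919953882694244), (0.08024701476097107, 0.021167302504181862), 86.70781707763672)
wrench [([0.401, -0.149, 0.007], 0.73)]
brush [([0.686, -0.038, 0.022], 0.75)]
cup [([0.67, -0.268, 0.053], 0.79)]
basket [([0.668, 0.12, 0.046], 0.84)]
bottle [([0.58, 0.469, 0.11], 0.93)]
 t29.43 p [ 0.33 -0.2   0.25] F [-0.4 -0.4 -0.4] M [-0.03 -0.04  0.01] g0.000 jaw0.0
```

View pics/j_top.png

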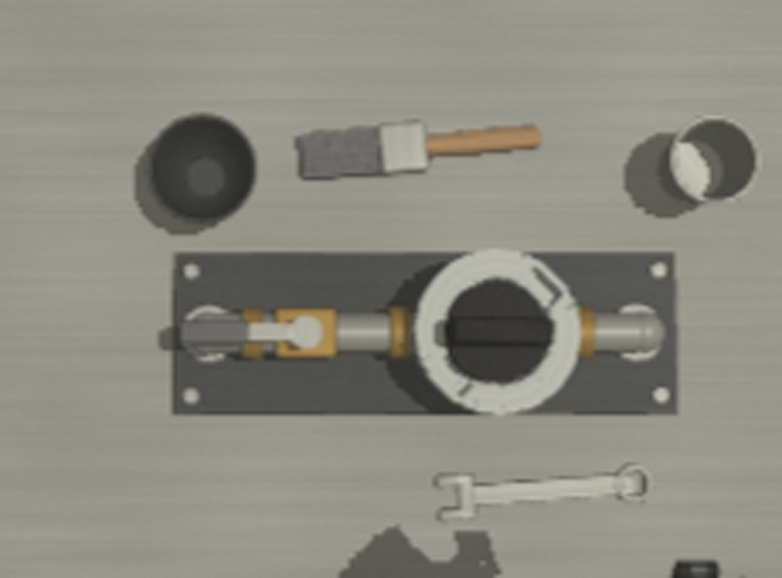

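View pics/j_side.png

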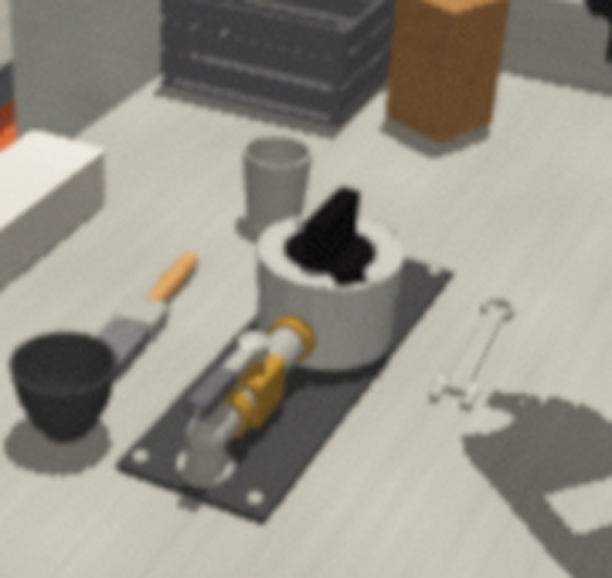

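The top view shows the lever (185–305,332) and the bar (445–550,330) both in line with the pipe. The lid is sunk level with the rim, and the wrench, brush, cup and bowl have not moved. The arm is clear, so I'm handing in.

```bash
python3 -c "
from bench import manip as m
m.sign_off()"
```

```text
the job is handed in; nothing more can be done
```

The lid is locked and the valve is open, in that order, and I handed the job in at about 29.4 s of the 51 s allowed.

- **Lid:** I gripped the bar, pressed with about 20 N and turned clockwise. The lugs dropped through the notches, about 18.4 mm measured against the stated 19 mm. I then turned it on to its stop, where the resisting moment rose to about 1.2 N m.
- **Valve:** I pushed the lever round with shut fingers until it met its stop, at about 13 N, then backed off and moved the arm clear.
- **Last checks, top camera:** the bar is at 89.5° and the lever at 90.0°, with the pipe at about 89.9°. The side camera put the bar at 86.7°, but it sees the bar obliquely and I give that less weight.
- **Bystanders:** the wrench, brush, cup and bottle read within a few mm of their first positions, which is within the detector's error. The top camera's detector missed the bowl in the last check, but the side camera and the picture show it in place.

**What went wrong:** the first lever push missed. The shut fingertips turned out to be about 33 mm higher than the reported TCP, so they passed over the lever without touching it. I measured that offset by depth, lowered the tool and repeated the push. The lid grip was therefore nearer the top of the bar than planned, but it held.

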